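# Change the feed gear and engage the feed

### The job

On the sander's feed gearbox, pull the sprung selector knob up out of its notch, turn it to the side where the tall thin post stands and let it drop fully home into the notch there, feeling for the notch, neither wrenching the knob round while its pin is caught nor pressing it down hard on the ring. Then push the drive lever fully over, away from you, to engage the feed. Leave the other things as they lie and let go of everything.

Things in the scene. Friction and masses are not known exactly. Their poses are not given: they have to be found in the camera images.
- feeder: Grey feed gearbox, fixed on the table, housing 280 x 280 mm, flat top 85 mm high; origin at the centre of its underside, x towards its white motor (which points away from the robot), z up. A rubber roller sticks out on its -y side. Selector and lever stand on its top.
- selector: Round aluminium plate, 132 mm across, 6 mm thick, fixed on the gearbox top; origin on the knob's axis at its underside, z up; x is where the knob points in neutral, its start. A steel ring hidden under the knob, 8 mm high, has a 23 mm wide neutral notch and an 8 mm notch roughly 60 degrees to either side, with flat lands between and beyond.
- knob_grip (a point): Grip point on the axis of the black knob, 26 mm above its skirt's underside (42 mm above the plate's underside when home); it rises and turns with the knob, x towards the knob's nose, z up. Round skirt 72 mm across, 8 mm thick, its top 18 mm below this point; on it an upright grip bar 54 mm long (x), 14 mm thick (y), up to 14 mm above this point.
- knob_nose (a point): Tip of the small pointer nose on the knob's skirt, 46 mm from the axis.
- pull (a joint): How far the knob is pulled up (m): 0 home in a notch, 0.013 at the top stop. A spring draws it down, 6 N when home, 11 N at the top. Above 0.0075 it turns freely; let go between notches, its pin rests on the ring at about 0.007 and the knob can be slid round (0.15 to 0.25 N m); over a notch, grip loosened, it drops to 0.
- turn (a joint): Turn from neutral (rad), anticlockwise from above positive, limits +-1.45; starts near 0. Where the outer notches lie is known only roughly: 0.80 to 1.29 to either side. A land always lies at 0.65. One 6 mm pin under the nose, 30 mm from the axis, enters the notch: about 0.04 rad of play each way. Over 20 N between pin and ring, turning or pressing, damages them.
- post: Tall thin dark steel post, 12 mm across, 24 mm high, standing on the selector plate about 54 mm from the axis, near the notch that is wanted, on either side of neutral; origin at the centre of its foot. It tells the side only: it may stand up to 0.31 rad round the axis from the true notch.
- disc: Flat dark steel disc, 22 mm across, 5 mm high, marking the unwanted notch on the other side, as roughly placed; origin at the centre of its underside.
- lever_tip (a point): Centre of the 26 mm black ball at the end of the drive lever, 60 mm from its pivot. The pivot lies along the gearbox's y axis, 107 mm above the table, on a dark block 50 mm wide, 70 mm long, 25 mm high on the gearbox top.
- lever (a joint): Swing of the drive lever (rad): 0 leaning towards the robot (-x of the gearbox, 0.5 rad from upright), 1.0 fully over to the gearbox's +x side (stop). It stays where it is left and moves with about 1 to 2 N at the ball.
- offcut: Loose offcut of wood, 35 x 70 x 18 mm, on the gearbox top; bystander; origin under its centre.
- spanner: Loose spanner, 110 mm, on the gearbox top; bystander; origin under its middle.
- screwdriver: Loose screwdriver, 200 mm, on the table; bystander.
- plank: Loose board, 260 x 90 x 22 mm, on the table; bystander.
- plank2: Loose board, 220 x 80 x 18 mm, lying on the other board; bystander.
- mug: White mug, 80 mm across, 90 mm high, on the table; bystander.
- notebook: Notebook, 210 x 150 x 12 mm, on the table; bystander.

How it is judged:
By the outcome, as a careful person would: the job done as asked, in the order asked, and still so for the second after the job is handed in, with the robot touching nothing.
It also fails if it takes over 72 s, if anything falls off the work surface, if the arm or the gripper's body presses on something with over 40 N, if the wrist force passes 120 N, or if a joint passes its speed limit or range.

### The arm

A 7-joint arm with a two-finger parallel gripper is mounted at the origin on the work surface. World frame = base frame: x ahead of the robot, y to its left, z up, the work surface at z = 0. Lengths are in mm, angles in rad, forces in N, time in s.
With the tool pointing down it reaches from about 400 to 850 mm from the base axis. Payload 4.4 kg.
Tool frame: the origin (TCP) lies between the finger pads; the fingertips stand ctrl.nose_length ahead of it and the grasp point (between the pads) lies 6 mm ahead of it (ctrl.nose_length is the distance from the TCP to the fingertips, in mm); z points along the fingers, y is the line along which they close (so a half turn about z gives the same grasp; the last joint's range is limited). The gripper opens to 94 mm and grips with 3 to 60 N. Pads are 16 mm wide; open, the fingers measure 119 mm over their backs; the gripper's body (75 mm by 177 mm) begins 78 mm behind the grasp point.
Start: joints at [-1.405, 0.628, 0.038, 1.517, -0.027, 0.996, -0.02], TCP at [149.299, 632.636, 230.478] pointing down, gripper open.
Joint ranges: [-3.06, 3.06], [-0.37, 2.12], [-1.25, 1.32], [0.18, 2.47], [-1.1, 4.24], [0.23, 1.98], [-2.94, 2.94]. Speed limits (rad/s): [2.57, 2.57, 3.14, 3.14, 3.14, 3.14, 3.14].

### API

Orientations are given as a unit quaternion [w, x, y, z].
In Python, from station import ctrl, viewer, job, models gives the robot as it stands.
- The arm moves only by the tool move_arm, never from a script. Its argument "motion" is a list of rows, each an object with "delta_rot": the turn, a rotation vector about the tool's x, y, z scaled (see below), a list of three; "dp": the shift along the tool's x, y, z scaled (see below), a list of three; "hand": the closure in counts, from 0 (fully open) to 255 (shut). In form: [{"delta_rot": [ax, ay, az], "dp": [tx, ty, tz], "hand": hand}, ...]. A call has exactly 8 rows; each row is the pose to reach, as a shift and turn from the pose commanded when the call began, along the tool's axes at that moment; what a row does not reach only later rows make up. The controller multiplies each number of a shift by 0.3 m and each number of a turn by pi/4 rad. A row lasts 1/12 s, in which the tool goes at most 41.7 mm and 7.16 degrees, less where a joint would pass 70% of its speed; a pose out of reach is approached as far as the arm can. A call with a number of a shift or a turn outside -1 to 1 is refused whole. A call with a gripper value outside its range is refused whole. The fingers move at their own pace and stop on an object; "grip_force" is the grip in N (left out, the last holds). Time passes only in rows, so rows that repeat a pose let the fingers close, or fill a call up. It gives the time, the measured TCP pose, the force, the opening and the grip force at its end, in the units of the state.
- ctrl.sense(): the state, without advancing time (a new reading comes with each control period).
- viewer.camera(name): name is "scene" or "top" or "wrist"; returns a dict with "pixels" (384x512x3 uint8, red, green, blue), "fx", "fy", "cx", "cy" (pixels), "R" (3x3) and "t" (3): a world point X has camera coordinates R X + t; the wrist camera has in their place "mount" (4x4, takes a point from camera to tool coordinates, whose origin is the TCP and whose axes are the flange's). Camera axes: x right, y down, z forward; pixel columns grow to the right and rows downward; lengths in mm; the calibration is good to about 2 mm. A picture is of the moment at which its call begins: read the wrist's pose just before it. There is no depth.
- job.hand_in(): hands the job in; it is judged then, once.
Trained networks look in a picture, given as the dict that the camera call returned (one of the last four; its "shot" number tells which), for a name from the list of things; names that differ only in an ending like _2 or _b are one class to them, and where a whole thing is asked for, a point or a joint stands for the part that bears it (a point fixed in the world has none). Each returns a list of dicts, best first, with "conf" (0 to 1); they miss things now and then, are a little off and sometimes report something else, mostly with a low value. They report only what shows in the picture. A call takes as long as a camera call.
- models.trace(label, picture): "region" (384x512 bool, what is visible of it) and "bbox" ([centre column, centre row, width, height] in pixels, round what is visible of it).
The state is a dict: "t": time; "joint_pos": joint angles; "qd": joint speeds; "joint_torque": joint torques, N m; "ee_pos": TCP position; "tool_rot": TCP orientation; "wrist_force": force on the tool from outside, world axes, zero at the start; "moment": the same for the moment, N m; "opening": opening from 0.0 (shut) to 1.0 (fully open); "gripper_force": force on a finger pad.
Only numpy, scipy, OpenCV 4.12 (cv2) and the standard library are available. Lean on these libraries where they do the work, as an engineer would, in place of code of your own. Each camera call takes 0.05 s, during which the arm holds its last target. There are 200 camera calls.

## Working session

There is one attempt and no reset: what is moved stays moved. The work goes in short steps, Python scripts to look and compute and a tool call to move; the robot and the scene stay as the last step left them, time stands still between calls to the robot, and variables do not carry over. Pictures are saved under pics/ and viewed, at most 10 in all, crops included, and the job is handed in when it is done.

Besides the shell and the picture viewer there is one more tool, called after "Call:" by a JSON object that holds its "name" and its "arguments", one argument or row to a line. move_arm: Moves the arm, as the interface text tells. Shifts and turns lie within -1 to 1; 1 stands for 0.3 m of shift or pi/4 rad of turn. Its arguments: {"type":"object","properties":{"motion":{"type":"array"},"grip_force":{"type":"number"}},"required":["motion"]}

```bash
mkdir -p pics; ls
cat > h.py <<'E'
import numpy as np, cv2
from scipy.spatial.transform import Rotation as Ro
from station import ctrl, viewer, job, models
def ray(p,u,v):
    R=np.array(p["R"]);t=np.array(p["t"]).ravel()
    d=R.T@np.array([(u-p["cx"])/p["fx"],(v-p["cy"])/p["fy"],1.]);return -R.T@t,d
def atz(p,u,v,z):
    c,d=ray(p,u,v);return c+d*(z-c[2])/d[2]
def proj(p,X):
    c=np.array(p["R"])@np.array(X,float)+np.array(p["t"]).ravel();return p["fx"]*c[0]/c[2]+p["cx"],p["fy"]*c[1]/c[2]+p["cy"]
def wristcam(s):
    w,x,y,z=s["tool_rot"];T=np.eye(4);T[:3,:3]=Ro.from_quat([x,y,z,w]).as_matrix();T[:3,3]=s["ee_pos"]
    p=viewer.camera("wrist");M=np.linalg.inv(T@np.array(p["mount"]));p["R"]=M[:3,:3];p["t"]=M[:3,3];return p
def save(p,f,crop=None,k=1):
    im=p["pixels"][:,:,::-1]
    if crop: a,b,c,d=crop;im=im[b:d,a:c]
    cv2.imwrite("pics/"+f,cv2.resize(im,None,fx=k,fy=k,interpolation=cv2.INTER_CUBIC))
E
python3 - <<'E'
from h import *
s=ctrl.sense();print(s,ctrl.nose_length)
for n in("top","scene"):
    p=viewer.camera(n);save(p,n+"0.png",k=1.5)
    print(n,ray(p,256,192))
    for l in("feeder","selector","knob_grip","knob_nose","post","disc","lever_tip","offcut","spanner"):
        r=models.trace(l,p)
        print(l,[(round(q["conf"],2),np.round(q["bbox"],1).tolist(),np.round(atz(p,*q["bbox"][:2],91),0).tolist()) for q in r[:2]])
E
```

```text
pics
{'t': 0.0, 'joint_pos': array([-1.40478628,  0.62929263,  0.03846846,  1.51836326, -0.02696326,
        0.99630165, -0.02004184]), 'qd': array([ 0.00148986,  0.00019405,  0.00094737,  0.0003485 , -0.00067354,
        0.00335897,  0.00154564]), 'joint_torque': array([ 1.97523123e-04, -5.49726677e+01,  1.14358451e+00, -1.86631680e+01,
       -5.22602093e-02,  2.34457391e-02,  1.59971228e-04]), 'ee_pos': array([149.18552091, 632.01193625, 229.59077226]), 'tool_rot': array([-7.29511008e-05,  1.15667083e-01,  9.93287609e-01, -9.20334267e-04]), 'wrist_force': array([ 0.40224806,  0.0789388 , -0.03588427]), 'moment': array([ 0.00158811,  0.03658008, -0.0411957 ]), 'gripper_force': 0.0, 'opening': 1.0010617055080515} 25.0
top (array([ 411.73974714,  -36.13097948, 1480.64238592]), array([ 0.09188441,  0.01418054, -0.99570363]))
feeder [(0.66, [412.0, 187.9, 66.8, 80.6], [544.0, -487.0, 91.0]), (0.57, [240.2, 160.2, 117.4, 139.4], [638.0, 30.0, 91.0])]
selector [(0.67, [208.7, 184.9, 40.3, 41.6], [564.0, 127.0, 91.0])]
knob_grip [(0.73, [206.0, 182.2, 22.4, 25.7], [573.0, 135.0, 91.0]), (
[... 519 characters left out ...]
[-0.43325288, -0.68994429, -0.57989303]))
feeder [(0.59, [241.1, 243.4, 154.1, 125.9], [646.0, 112.0, 91.0])]
selector []
knob_grip [(0.66, [269.6, 230.9, 25.6, 22.9], [551.0, 106.0, 91.0])]
knob_nose [(0.78, [272.4, 231.6, 27.8, 21.7], [546.0, 112.0, 91.0])]
post [(0.57, [277.4, 248.4, 8.1, 7.0], [572.0, 176.0, 91.0]), (0.45, [173.9, 158.4, 34.7, 33.7], [632.0, -382.0, 91.0])]
disc [(0.58, [270.1, 229.9, 25.4, 30.9], [548.0, 103.0, 91.0]), (0.46, [249.6, 236.4, 3.2, 4.5], [611.0, 99.0, 91.0])]
lever_tip [(0.68, [243.6, 191.6, 12.2, 17.8], [521.0, -93.0, 91.0])]
offcut [(0.68, [223.8, 247.9, 21.5, 20.9], [694.0, 105.0, 91.0])]
spanner [(0.62, [205.4, 225.9, 36.9, 16.9], [697.0, -1.0, 91.0])]
```

View pics/top0.png

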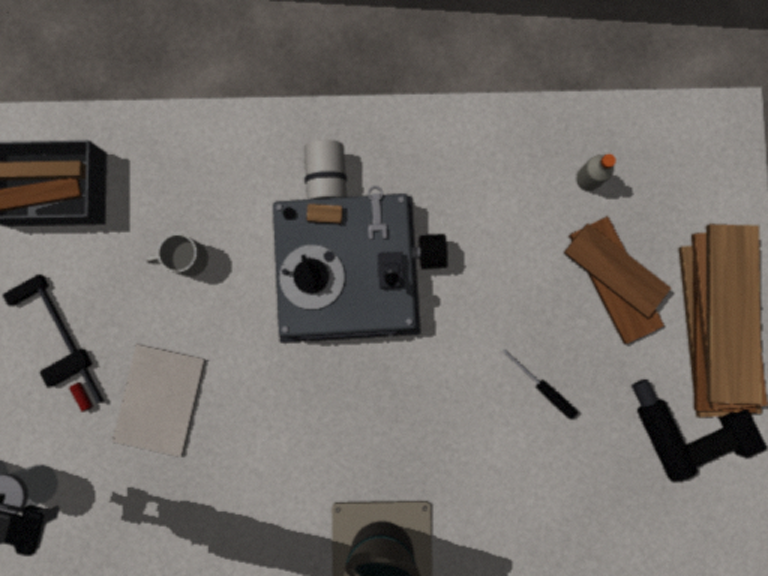

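View pics/scene0.png

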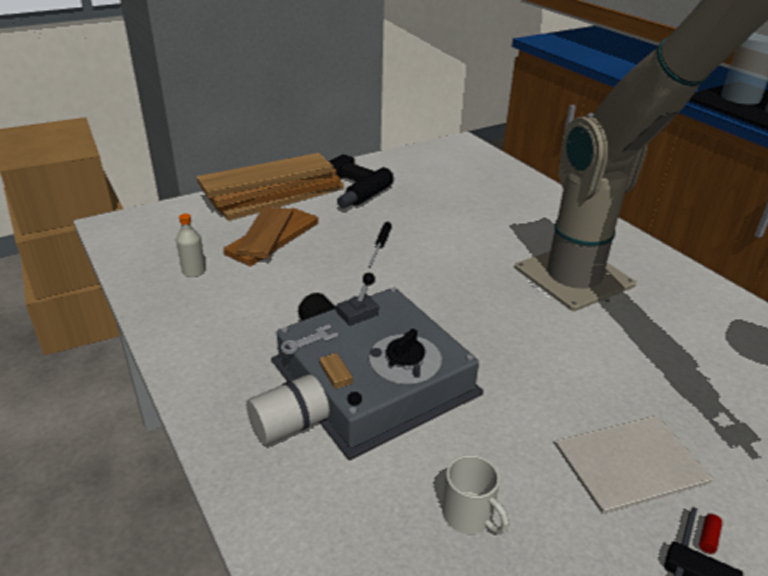

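Top view: the knob is at about (208,183) in camera pixels. The disc is on its right (-y) at (220,171) and the post on its left (+y) at (191,181), so the turn is anticlockwise (+). The lever ball is at (262,186). The scene view confirms this: post at (277,247), disc at (250,236). I'll move to a hover above the knob.

Call:
{"name": "move_arm", "arguments": {
  "motion": [
    {"delta_rot":[0,0,0.125],"dp":[-0.108,-0.082,-0.0125],"hand":0},
    {"delta_rot":[0,0,0.25],"dp":[-0.215,-0.165,-0.025],"hand":0},
    {"delta_rot":[0,0,0.375],"dp":[-0.322,-0.248,-0.0375],"hand":0},
    {"delta_rot":[0,0,0.5],"dp":[-0.43,-0.33,-0.05],"hand":0},
    {"delta_rot":[0,0,0.625],"dp":[-0.538,-0.412,-0.0625],"hand":0},
    {"delta_rot":[0,0,0.75],"dp":[-0.645,-0.495,-0.075],"hand":0},
    {"delta_rot":[0,0,0.875],"dp":[-0.752,-0.578,-0.0875],"hand":0},
    {"delta_rot":[0,0,1.0],"dp":[-0.86,-0.66,-0.1],"hand":0}
  ]
}}

```text
t: 1.67
ee_pos: [355.8, 379.1, 261.0]
tool_rot: [-0.0, 0.489, 0.872, 0.0]
wrist_force: [0.6, 0.2, 0.9]
opening: 1.0
gripper_force: 0.0
```

```bash
cat >> h.py <<'E'
def go(X,yawdeg,show=True):
    s=ctrl.sense();w,x,y,z=s["tool_rot"];R=Ro.from_quat([x,y,z,w]).as_matrix()
    a=np.radians(yawdeg);c,n=np.cos(a),np.sin(a)
    G=np.array([[-n,c,0],[c,n,0],[0,0,-1.]]).T
    print("t",round(s["t"],2),"pos",np.round(s["ee_pos"],1),"yaw",round(np.degrees(np.arctan2(R[1,1],R[0,1])),1),"F",np.round(s["wrist_force"],1),"M",np.round(s["moment"],2),"op",round(s["opening"],3),"q",np.round(s["joint_pos"],2))
    print("dp",np.round(R.T@(np.array(X)-s["ee_pos"])/300,3),"rot",np.round(Ro.from_matrix(R.T@G).as_rotvec()/(np.pi/4),3))
E
python3 -c "
from h import *
go([540,110,290],-75)"
```

```text
t 1.67 pos [355.8 379.1 261. ] yaw 31.5 F [0.6 0.2 0.9] M [-0.01 -0.03 -0.02] op 1.0 q [-1.07  0.42  0.28  1.85 -0.14  0.9  -0.17]
dp [-1.086  0.056 -0.097] rot [-0.000e+00 -1.000e-03  2.366e+00]
```

Call:
{"name": "move_arm", "arguments": {
  "motion": [
    {"delta_rot":[0,0,0.125],"dp":[-0.125,0.006,-0.012],"hand":0},
    {"delta_rot":[0,0,0.25],"dp":[-0.25,0.012,-0.025],"hand":0},
    {"delta_rot":[0,0,0.375],"dp":[-0.375,0.018,-0.037],"hand":0},
    {"delta_rot":[0,0,0.5],"dp":[-0.5,0.024,-0.05],"hand":0},
    {"delta_rot":[0,0,0.625],"dp":[-0.625,0.03,-0.06],"hand":0},
    {"delta_rot":[0,0,0.75],"dp":[-0.75,0.036,-0.07],"hand":0},
    {"delta_rot":[0,0,0.875],"dp":[-0.875,0.042,-0.09],"hand":0},
    {"delta_rot":[0,0,1.0],"dp":[-1.0,0.05,-0.1],"hand":0}
  ]
}}

```text
t: 2.33
ee_pos: [526.3, 131.8, 291.3]
tool_rot: [0.0, 0.786, 0.619, 0.001]
wrist_force: [0.5, 0.4, -0.5]
opening: 1.002
gripper_force: 0.0
```

Call:
{"name": "move_arm", "arguments": {
  "motion": [
    {"delta_rot":[0,0,0.125],"dp":[0,0,0],"hand":120},
    {"delta_rot":[0,0,0.25],"dp":[0,0,0],"hand":120},
    {"delta_rot":[0,0,0.375],"dp":[0,0,0],"hand":120},
    {"delta_rot":[0,0,0.5],"dp":[0,0,0],"hand":120},
    {"delta_rot":[0,0,0.625],"dp":[0,0,0],"hand":120},
    {"delta_rot":[0,0,0.75],"dp":[0,0,0],"hand":120},
    {"delta_rot":[0,0,0.875],"dp":[0,0,0],"hand":120},
    {"delta_rot":[0,0,1.0],"dp":[0,0,0],"hand":120}
  ]
}}

```text
t: 3.0
ee_pos: [525.4, 133.5, 290.6]
tool_rot: [-0.0, 0.963, 0.271, 0.0]
wrist_force: [0.7, 0.4, 0.4]
opening: 0.532
gripper_force: 0.0
```

Run:
```python
from h import *
go([540,110,290],-75)
s=ctrl.sense();p=wristcam(s);save(p,"w1.png",k=1.5);np.save("w1.npy",dict(R=p["R"],t=p["t"],fx=p["fx"],fy=p["fy"],cx=p["cx"],cy=p["cy"]),allow_pickle=True)
print(np.round(p["mount"],2).tolist(),p["fx"])
for l,z in(("selector",91),("knob_grip",127),("knob_nose",105),("post",103),("disc",95),("lever_tip",160)):
    print(l,[(round(q["conf"],2),np.round(q["bbox"],1).tolist(),np.round(atz(p,*q["bbox"][:2],z),1).tolist()) for q in models.trace(l,p)[:2]])
```

```text
t 3.0 pos [525.4 133.5 290.6] yaw -58.5 F [0.7 0.4 0.4] M [-0.01  0.17 -0.03] op 0.532 q [-0.79  0.5   0.75  1.75 -0.39  1.04 -0.92]
dp [0.001 0.092 0.002] rot [-0.    -0.     0.366]
[[0.0, -0.97, -0.23, 66.22], [1.0, -0.0, 0.0, 0.4], [-0.0, -0.23, 0.97, -154.53], [0.0, 0.0, 0.0, 1.0]] 309.9046383650063
selector [(0.68, [278.6, 149.2, 118.5, 116.2], [572.3, 131.8, 91.0]), (0.57, [406.1, 236.3, 11.5, 28.2], [564.6, -55.7, 91.0])]
knob_grip [(0.56, [277.7, 149.8, 68.6, 76.3], [572.3, 135.9, 127.0])]
knob_nose [(0.92, [278.1, 146.9, 63.4, 75.4], [574.5, 135.0, 105.0])]
post [(0.62, [240.2, 120.5, 10.9, 15.4], [576.9, 184.5, 103.0])]
disc [(0.64, [324.2, 137.6, 17.2, 16.9], [609.6, 95.9, 95.0])]
lever_tip [(0.56, [411.5, 237.8, 18.3, 27.4], [569.5, -17.6, 160.0])]
```

View pics/w1.png

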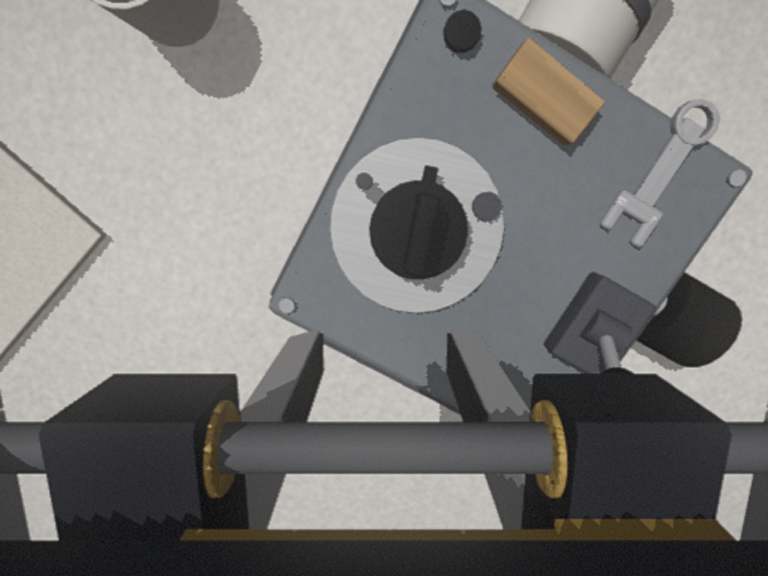

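Wrist view: the plate is centred at about (278,150) px, with the nose tip at (287,113) pointing up. The post is at (243,120) on the left and the disc at (324,138) on the right. The lever block is at lower right. Next I'll compute the axis and bar angle.

```bash
cat > m.py <<'E'
from h import *
s=ctrl.sense();p=wristcam(s);im=p["pixels"]
print("pos",np.round(s["ee_pos"],1))
r=models.trace("selector",p)[0];m=r["region"].astype(np.uint8)
c=max(cv2.findContours(m,0,1)[0],key=cv2.contourArea)
hull=cv2.convexHull(c);H=np.array([atz(p,u,v,91)[:2] for u,v in hull[:,0]],np.float32)
A=np.c_[2*H,np.ones(len(H))];x=np.linalg.lstsq(A,(H**2).sum(1),rcond=None)[0];rad=np.sqrt(x[2]+x[0]**2+x[1]**2)
print("plate",np.round(x[:2],1),"r",round(float(rad),1))
n=models.trace("knob_nose",p)[0]["region"]
# knob region: skirt underside top plane z=109; outline, find farthest from circle
k=np.argwhere(n);P=np.array([atz(p,v,u,107)[:2] for u,v in k])
for it in range(3):
    if it==0: ctr=x[:2]
    d=np.hypot(*(P-ctr).T);
    hu=cv2.convexHull(P.astype(np.float32))[:,0]
    g=hu[np.hypot(*(hu-ctr).T)<39.5]
    A=np.c_[2*g,np.ones(len(g))];y=np.linalg.lstsq(A,(g**2).sum(1),rcond=None)[0];ctr=y[:2]
print("skirt",np.round(ctr,1),"r",round(float(np.sqrt(y[2]+ctr@ctr)),1))
d=P-ctr;q=d[np.hypot(*d.T)>39];print("nose dir",np.round(np.degrees(np.arctan2(q[:,1].mean(),q[:,0].mean())),1),"rmax",np.hypot(*d.T).max().round(1),len(q))
for l,z in(("post",103),("disc",93),("lever_tip",160)):
    for q in models.trace(l,p)[:1]:
        X=atz(p,*q["bbox"][:2],z);print(l,round(q["conf"],2),X.round(1),"ang",np.degrees(np.arctan2(X[1]-x[1],X[0]-x[0])).round(1))
E
python3 m.py; python3 -c "
from h import *
go([573,133,260],-75)"
```

```text
pos [525.4 133.4 290.5]
plate [569.  130.9] r 65.4
skirt [569.2 130.7] r 35.5
nose dir 21.0 rmax 45.4 54
post 0.75 [571.9 131.9 103. ] ang 18.1
disc 0.58 [610.   94.7  93. ] ang -41.5
lever_tip 0.56 [567.8 -14.9 160. ] ang -90.4
t 3.65 pos [525.4 133.3 290.5] yaw -58.3 F [ 0.5 -0.2 -0.1] M [-0.02  0.11  0.06] op 0.53 q [-0.79  0.5   0.75  1.75 -0.38  1.04 -0.92]
dp [0.134 0.084 0.102] rot [-0.    -0.     0.372]
```

Call:
{"name": "move_arm", "arguments": {
  "motion": [
    {"delta_rot":[0,0,0.08],"dp":[0.02,0.02,0.04],"hand":120},
    {"delta_rot":[0,0,0.16],"dp":[0.05,0.04,0.08],"hand":120},
    {"delta_rot":[0,0,0.235],"dp":[0.08,0.06,0.12],"hand":120},
    {"delta_rot":[0,0,0.235],"dp":[0.11,0.075,0.17],"hand":120},
    {"delta_rot":[0,0,0.235],"dp":[0.12,0.083,0.22],"hand":120},
    {"delta_rot":[0,0,0.235],"dp":[0.12,0.083,0.26],"hand":120},
    {"delta_rot":[0,0,0.235],"dp":[0.12,0.083,0.28],"hand":120},
    {"delta_rot":[0,0,0.235],"dp":[0.12,0.083,0.28],"hand":120}
  ]
}}

```text
t: 4.32
ee_pos: [567.8, 131.0, 205.1]
tool_rot: [-0.0, 0.983, 0.183, -0.002]
wrist_force: [0.0, -0.1, -0.1]
opening: 0.53
gripper_force: 0.0
```

Run:
```python
from h import *
go([569.1,130.8,138],-69)
s=ctrl.sense();p=wristcam(s);save(p,"w2.png",k=1.5)
for X in([569.1,130.8,91],[569.1,130.8,141]): print(proj(p,X))
u=np.array([np.cos(np.radians(21)),np.sin(np.radians(21))])
for r in(27,-27): print(r,proj(p,[569.1+r*u[0],130.8+r*u[1],141]))
t=viewer.camera("top");r=models.trace("selector",t)[0]
H=np.array([atz(t,a,b,91)[:2] for a,b in cv2.convexHull(max(cv2.findContours(r["region"].astype(np.uint8),0,1)[0],key=cv2.contourArea))[:,0]])
x=np.linalg.lstsq(np.c_[2*H,np.ones(len(H))],(H**2).sum(1),rcond=None)[0];print("top plate",x[:2],np.sqrt(x[2]+x[:2]@x[:2]))
```

```text
t 4.32 pos [567.8 131.  205.1] yaw -68.9 F [ 0.  -0.1 -0.1] M [-0.09  0.13 -0.02] op 0.53 q [-0.71  0.66  0.72  1.75 -0.53  0.93 -0.98]
dp [0.004 0.002 0.224] rot [-0.001  0.004  0.003]
(np.float64(256.6469211543119), np.float64(199.2756257049755))
(np.float64(256.72273290699263), np.float64(215.44134582429587))
27 (np.float64(256.82964551346276), np.float64(179.1952704331471))
-27 (np.float64(256.62147230372466), np.float64(249.77124929766467))
top plate [551.32450092 120.69241209] 51.97934637901524
```

View pics/w2.png

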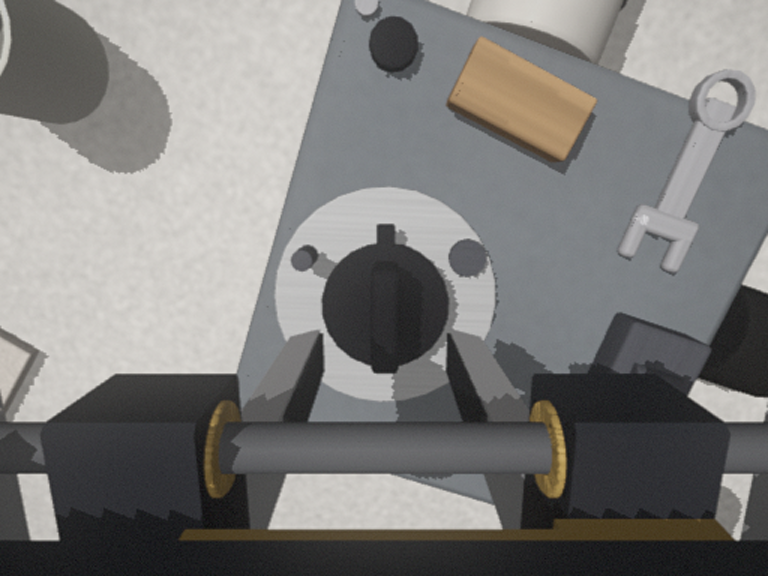

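The bar runs vertically at column 257, rows 175-249, between the open fingers, which matches the predicted position. I'll descend and grip.

Call:
{"name": "move_arm", "arguments": {
  "motion": [
    {"delta_rot":[0,0.004,0],"dp":[0.002,0.001,0.04],"hand":120},
    {"delta_rot":[0,0.004,0],"dp":[0.004,0.002,0.08],"hand":120},
    {"delta_rot":[0,0.004,0],"dp":[0.004,0.002,0.12],"hand":120},
    {"delta_rot":[0,0.004,0],"dp":[0.004,0.002,0.16],"hand":120},
    {"delta_rot":[0,0.004,0],"dp":[0.004,0.002,0.19],"hand":120},
    {"delta_rot":[0,0.004,0],"dp":[0.004,0.002,0.21],"hand":120},
    {"delta_rot":[0,0.004,0],"dp":[0.004,0.002,0.22],"hand":120},
    {"delta_rot":[0,0.004,0],"dp":[0.004,0.002,0.22],"hand":120}
  ]
}}

```text
t: 5.13
ee_pos: [570.1, 130.8, 139.7]
tool_rot: [-0.0, 0.983, 0.183, 0.001]
wrist_force: [0.1, -0.0, -0.1]
opening: 0.532
gripper_force: 0.0
```

Call:
{"name": "move_arm", "arguments": {
  "motion": [
    {"delta_rot":[0,0,0],"dp":[0,0,0],"hand":190},
    {"delta_rot":[0,0,0],"dp":[0,0,0],"hand":230},
    {"delta_rot":[0,0,0],"dp":[0,0,0],"hand":255},
    {"delta_rot":[0,0,0],"dp":[0,0,0],"hand":255},
    {"delta_rot":[0,0,0],"dp":[0,0,0],"hand":255},
    {"delta_rot":[0,0,0],"dp":[0,0,0],"hand":255},
    {"delta_rot":[0,0,0],"dp":[0,0,0],"hand":255},
    {"delta_rot":[0,0,0],"dp":[0,0,0],"hand":255}
  ],
  "grip_force": 30
}}

```text
t: 5.8
ee_pos: [570.3, 131.8, 140.7]
tool_rot: [-0.001, 0.983, 0.183, 0.002]
wrist_force: [-0.6, 3.1, 4.0]
opening: 0.146
gripper_force: 30.0
```

```bash
python3 -c "
from h import *
go([569.1,130.8,150.5],-69)"
```

```text
t 5.8 pos [570.3 131.8 140.7] yaw -68.9 F [-0.6  3.1  4. ] M [ 0.46  0.44 -0.14] op 0.146 q [-0.67  0.74  0.65  1.8  -0.6   0.8  -0.91]
dp [-0.005  0.002 -0.033] rot [-0.002 -0.004  0.003]
```

Call:
{"name": "move_arm", "arguments": {
  "motion": [
    {"delta_rot":[0,0,0],"dp":[0,-0.003,-0.005],"hand":255},
    {"delta_rot":[0,0,0],"dp":[0,-0.003,-0.01],"hand":255},
    {"delta_rot":[0,0,0],"dp":[0,-0.003,-0.015],"hand":255},
    {"delta_rot":[0,0,0],"dp":[0,-0.003,-0.02],"hand":255},
    {"delta_rot":[0,0,0],"dp":[0,-0.003,-0.025],"hand":255},
    {"delta_rot":[0,0,0],"dp":[0,-0.003,-0.03],"hand":255},
    {"delta_rot":[0,0,0],"dp":[0,-0.003,-0.035],"hand":255},
    {"delta_rot":[0,0,0],"dp":[0,-0.003,-0.037],"hand":255}
  ]
}}

```text
t: 6.47
ee_pos: [570.1, 131.8, 151.5]
tool_rot: [-0.0, 0.983, 0.183, 0.002]
wrist_force: [4.1, 1.8, -12.4]
opening: 0.145
gripper_force: 30.0
```

```bash
python3 -c "
from h import *
go([569.1,130.8,150.5],-69)
s=ctrl.sense();p=wristcam(s);save(p,'w3.png',k=1)"
```

```text
t 6.47 pos [570.1 131.8 151.5] yaw -68.9 F [  4.1   1.8 -12.4] M [ 0.29 -0.77 -0.12] op 0.145 q [-0.68  0.73  0.66  1.8  -0.59  0.82 -0.92]
dp [-0.004  0.002  0.003] rot [ 0.    -0.004  0.003]
```

The knob lifted about 11 mm, and the wrist reads about 12 N of pull, which fits the spring. Next I'll turn it to about 0.70 rad in the lifted state.

Call:
{"name": "move_arm", "arguments": {
  "motion": [
    {"delta_rot":[0,0,-0.11],"dp":[0,0,0],"hand":255},
    {"delta_rot":[0,0,-0.22],"dp":[0,0,0],"hand":255},
    {"delta_rot":[0,0,-0.33],"dp":[0,-0.001,0],"hand":255},
    {"delta_rot":[0,0,-0.44],"dp":[0,-0.001,0],"hand":255},
    {"delta_rot":[0,0,-0.56],"dp":[0,-0.001,0],"hand":255},
    {"delta_rot":[0,0,-0.68],"dp":[0,-0.002,0],"hand":255},
    {"delta_rot":[0,0,-0.79],"dp":[0,-0.002,0],"hand":255},
    {"delta_rot":[0,0,-0.89],"dp":[-0.001,-0.002,0],"hand":255}
  ]
}}

```text
t: 7.18
ee_pos: [568.9, 133.2, 151.4]
tool_rot: [-0.001, 0.86, 0.511, 0.001]
wrist_force: [1.7, 4.6, -11.5]
opening: 0.145
gripper_force: 30.0
```

```bash
python3 -c "
from h import *
go([569.1,130.8,147.5],-69+45.84)"
```

```text
t 7.18 pos [568.9 133.2 151.4] yaw -28.5 F [  1.7   4.6 -11.5] M [ 0.93 -0.56 -0.14] op 0.145 q [-0.57  0.68  0.46  1.79 -0.42  0.77 -0.38]
dp [-0.007  0.005  0.013] rot [ 0.    -0.004 -0.12 ]
```

Call:
{"name": "move_arm", "arguments": {
  "motion": [
    {"delta_rot":[0,0,-0.05],"dp":[0,0,0],"hand":255},
    {"delta_rot":[0,0,-0.1],"dp":[0,0,0],"hand":255},
    {"delta_rot":[0,0,-0.1],"dp":[0,0,0.005],"hand":255},
    {"delta_rot":[0,0,-0.1],"dp":[0,0,0.009],"hand":255},
    {"delta_rot":[0,0,-0.1],"dp":[0,0,0.009],"hand":210},
    {"delta_rot":[0,0,-0.1],"dp":[0,0,0.009],"hand":200},
    {"delta_rot":[0,0,-0.1],"dp":[0,0,0.009],"hand":200},
    {"delta_rot":[0,0,-0.1],"dp":[0,0,0.009],"hand":200}
  ]
}}

```text
t: 7.85
ee_pos: [570.4, 131.1, 149.8]
tool_rot: [0.001, 0.84, 0.542, 0.002]
wrist_force: [-0.4, -0.3, -0.9]
opening: 0.214
gripper_force: 0.0
```

```bash
cat > c.py <<'E'
import sys;from h import *
go([569.1,130.8,147.5],-30)
s=ctrl.sense();p=wristcam(s);im=p["pixels"][:,:,::-1].copy();cv2.imwrite("pics/%s.png"%sys.argv[1],im)
T=cv2.imread("pics/w3.png")[135:240,215:300]  # pull .0108, gripped
best=[]
for k in(.92,.94,.96,.98,1,1.02):
    t=cv2.resize(T,None,fx=k,fy=k);r=cv2.matchTemplate(im,t,cv2.TM_CCOEFF_NORMED);_,v,_,l=cv2.minMaxLoc(r);best.append((round(v,3),k,round(l[0]+t.shape[1]/2-257.5,1),round(l[1]+t.shape[0]/2-187.5,1)))
print(max(best))
n=models.trace("knob_nose",p)
if n: print("nose bbox",n[0]["bbox"],n[0]["conf"].__round__(2))
E
python3 c.py s1
```

```text
t 7.85 pos [570.4 131.1 149.8] yaw -24.4 F [-0.4 -0.3 -0.9] M [-0.1   0.13  0.01] op 0.214 q [-0.55  0.67  0.44  1.8  -0.4   0.76 -0.33]
dp [-0.003 -0.004  0.008] rot [ 0.005 -0.003  0.125]
(0.905, 1.02, -5.0, -2.0)
nose bbox [253.2, 219.1, 110.9, 117.8] 0.75
```

```bash
python3 -c "
import cv2,numpy as np
a=cv2.imread('pics/w3.png');b=cv2.imread('pics/s1.png')
cv2.imwrite('pics/cmp1.png',cv2.resize(np.hstack([a[90:300,150:370],b[90:300,150:370]]),None,fx=1.75,fy=1.75))"
```

```text
(no output)
```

View pics/cmp1.png

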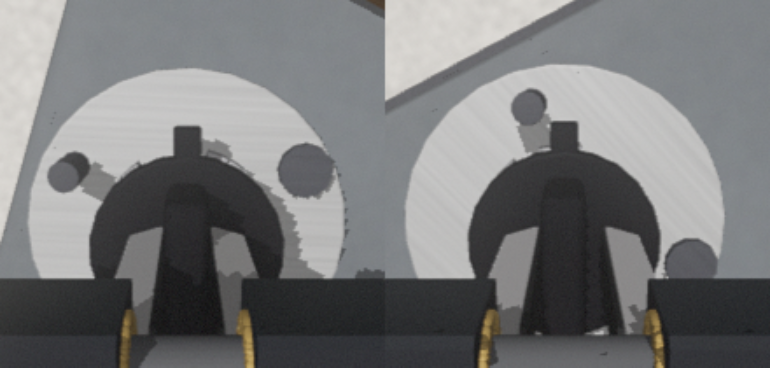

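Not dropped: the knob looks the same size as when raised, so the pin is on a land. The bar sits about 3 mm left of finger centre, so I'll recentre. Then I'll slide the knob in steps of about 0.06 rad, loosening the grip at each one.

Call:
{"name": "move_arm", "arguments": {
  "motion": [
    {"delta_rot":[0,0,0],"dp":[0,-0.008,0],"hand":200},
    {"delta_rot":[0,0,0],"dp":[0,-0.008,0],"hand":255},
    {"delta_rot":[0,0,0],"dp":[0,-0.008,0],"hand":255},
    {"delta_rot":[0,0,-0.04],"dp":[0,-0.008,0],"hand":255},
    {"delta_rot":[0,0,-0.076],"dp":[0,-0.008,0],"hand":255},
    {"delta_rot":[0,0,-0.076],"dp":[0,-0.008,0],"hand":255},
    {"delta_rot":[0,0,-0.076],"dp":[0,-0.008,0],"hand":200},
    {"delta_rot":[0,0,-0.076],"dp":[0,-0.008,0],"hand":200}
  ]
}}

```text
t: 8.62
ee_pos: [566.7, 133.6, 148.7]
tool_rot: [-0.0, 0.823, 0.567, 0.001]
wrist_force: [-0.6, -0.0, -0.4]
opening: 0.211
gripper_force: 0.0
```

```bash
python3 c.py s2
```

```text
t 8.62 pos [566.7 133.6 148.7] yaw -20.9 F [-0.6 -0.  -0.4] M [-0.11  0.08 -0.03] op 0.211 q [-0.54  0.67  0.42  1.8  -0.38  0.75 -0.28]
dp [-0.006  0.011  0.004] rot [ 0.001 -0.003  0.203]
(0.91, 1.02, 2.0, -1.0)
nose bbox [260.3, 219.3, 109.4, 121.0] 0.71
```

Call:
{"name": "move_arm", "arguments": {
  "motion": [
    {"delta_rot":[0,0,0],"dp":[0,0.005,0],"hand":200},
    {"delta_rot":[0,0,0],"dp":[0,0.005,0],"hand":255},
    {"delta_rot":[0,0,0],"dp":[0,0.005,0],"hand":255},
    {"delta_rot":[0,0,-0.04],"dp":[0,0.005,0],"hand":255},
    {"delta_rot":[0,0,-0.076],"dp":[0,0.005,0],"hand":255},
    {"delta_rot":[0,0,-0.076],"dp":[0,0.005,0],"hand":255},
    {"delta_rot":[0,0,-0.076],"dp":[0,0.005,0],"hand":200},
    {"delta_rot":[0,0,-0.076],"dp":[0,0.005,0],"hand":200}
  ]
}}

```text
t: 9.38
ee_pos: [569.2, 132.5, 148.9]
tool_rot: [0.001, 0.806, 0.592, 0.002]
wrist_force: [-0.5, 0.2, -0.3]
opening: 0.209
gripper_force: 0.0
```

```bash
python3 c.py s3
```

```text
t 9.38 pos [569.2 132.5 148.9] yaw -17.4 F [-0.5  0.2 -0.3] M [-0.06  0.1  -0.06] op 0.209 q [-0.53  0.67  0.41  1.8  -0.37  0.75 -0.24]
dp [-0.005  0.001  0.005] rot [ 0.004 -0.003  0.279]
(0.912, 1.02, -3.0, -1.0)
nose bbox [254.7, 220.3, 108.8, 126.4] 0.86
```

Call:
{"name": "move_arm", "arguments": {
  "motion": [
    {"delta_rot":[0,0,0],"dp":[0,-0.003,0],"hand":200},
    {"delta_rot":[0,0,0],"dp":[0,-0.003,0],"hand":255},
    {"delta_rot":[0,0,0],"dp":[0,-0.003,0],"hand":255},
    {"delta_rot":[0,0,-0.04],"dp":[0,-0.003,0],"hand":255},
    {"delta_rot":[0,0,-0.076],"dp":[0,-0.003,0],"hand":255},
    {"delta_rot":[0,0,-0.076],"dp":[0,-0.003,0],"hand":255},
    {"delta_rot":[0,0,-0.076],"dp":[0,-0.003,0],"hand":200},
    {"delta_rot":[0,0,-0.076],"dp":[0,-0.003,0],"hand":200}
  ]
}}

```text
t: 10.15
ee_pos: [567.9, 132.9, 148.9]
tool_rot: [0.0, 0.788, 0.616, 0.001]
wrist_force: [-0.1, -0.2, 0.0]
opening: 0.212
gripper_force: 0.0
```

```bash
python3 c.py s4
```

```text
t 10.15 pos [567.9 132.9 148.9] yaw -14.0 F [-0.1 -0.2  0. ] M [-0.08  0.09  0.04] op 0.212 q [-0.52  0.66  0.39  1.8  -0.35  0.74 -0.19]
dp [-0.006  0.005  0.005] rot [ 0.003 -0.003  0.355]
(0.916, 1.02, -1.0, -2.0)
nose bbox [254.2, 219.9, 111.2, 122.5] 0.66
```

Call:
{"name": "move_arm", "arguments": {
  "motion": [
    {"delta_rot":[0,0,0],"dp":[0,0,0],"hand":255},
    {"delta_rot":[0,0,0],"dp":[0,0,0],"hand":255},
    {"delta_rot":[0,0,0],"dp":[0,0,0],"hand":255},
    {"delta_rot":[0,0,-0.04],"dp":[0,0,0],"hand":255},
    {"delta_rot":[0,0,-0.076],"dp":[0,0,0],"hand":255},
    {"delta_rot":[0,0,-0.076],"dp":[0,0,0],"hand":255},
    {"delta_rot":[0,0,-0.076],"dp":[0,0,0],"hand":200},
    {"delta_rot":[0,0,-0.076],"dp":[0,0,0],"hand":200}
  ]
}}

```text
t: 10.92
ee_pos: [568.0, 132.9, 148.8]
tool_rot: [0.001, 0.769, 0.639, 0.001]
wrist_force: [-0.6, 1.0, -0.4]
opening: 0.214
gripper_force: 0.0
```

```bash
python3 c.py s5
```

```text
t 10.92 pos [568.  132.9 148.8] yaw -10.6 F [-0.6  1.  -0.4] M [-0.09  0.07 -0.07] op 0.214 q [-0.51  0.66  0.37  1.8  -0.34  0.74 -0.15]
dp [-0.006  0.005  0.004] rot [ 0.003 -0.003  0.431]
(0.919, 1.02, -1.0, -2.0)
nose bbox [255.5, 219.7, 112.4, 125.7] 0.77
```

Call:
{"name": "move_arm", "arguments": {
  "motion": [
    {"delta_rot":[0,0,0],"dp":[0,0,0],"hand":255},
    {"delta_rot":[0,0,0],"dp":[0,0,0],"hand":255},
    {"delta_rot":[0,0,0],"dp":[0,0,0],"hand":255},
    {"delta_rot":[0,0,-0.04],"dp":[0,0,0],"hand":255},
    {"delta_rot":[0,0,-0.076],"dp":[0,0,0],"hand":255},
    {"delta_rot":[0,0,-0.076],"dp":[0,0,0],"hand":255},
    {"delta_rot":[0,0,-0.076],"dp":[0,0,0],"hand":200},
    {"delta_rot":[0,0,-0.076],"dp":[0,0,0],"hand":200}
  ]
}}

```text
t: 11.68
ee_pos: [568.1, 132.9, 148.9]
tool_rot: [0.001, 0.75, 0.661, 0.002]
wrist_force: [-0.6, -0.3, 0.3]
opening: 0.211
gripper_force: 0.0
```

```bash
python3 c.py s6
```

```text
t 11.68 pos [568.1 132.9 148.9] yaw -7.2 F [-0.6 -0.3  0.3] M [-0.07  0.04  0.02] op 0.211 q [-0.5   0.66  0.35  1.8  -0.32  0.74 -0.1 ]
dp [-0.007  0.004  0.005] rot [ 0.003 -0.003  0.507]
(0.92, 1.02, -1.0, -2.0)
nose bbox [254.7, 220.6, 109.7, 121.5] 0.96
```

Call:
{"name": "move_arm", "arguments": {
  "motion": [
    {"delta_rot":[0,0,0],"dp":[0,0,0],"hand":255},
    {"delta_rot":[0,0,0],"dp":[0,0,0],"hand":255},
    {"delta_rot":[0,0,0],"dp":[0,0,0],"hand":255},
    {"delta_rot":[0,0,-0.04],"dp":[0,0,0],"hand":255},
    {"delta_rot":[0,0,-0.076],"dp":[0,0,0],"hand":255},
    {"delta_rot":[0,0,-0.076],"dp":[0,0,0],"hand":255},
    {"delta_rot":[0,0,-0.076],"dp":[0,0,0],"hand":200},
    {"delta_rot":[0,0,-0.076],"dp":[0,0,0],"hand":200}
  ]
}}

```text
t: 12.45
ee_pos: [568.2, 132.9, 148.9]
tool_rot: [0.001, 0.73, 0.684, 0.002]
wrist_force: [1.0, 1.8, -0.3]
opening: 0.212
gripper_force: 0.0
```

```bash
python3 c.py s7;  python3 -c "
import cv2,numpy as np
a=cv2.imread('pics/s4.png');b=cv2.imread('pics/s7.png')
cv2.imwrite('pics/cmp2.png',cv2.resize(np.hstack([a[90:300,150:370],b[90:300,150:370]]),None,fx=1.75,fy=1.75))"
```

```text
t 12.45 pos [568.2 132.9 148.9] yaw -3.8 F [ 1.   1.8 -0.3] M [-0.04  0.01  0.01] op 0.212 q [-0.49  0.66  0.34  1.8  -0.31  0.73 -0.06]
dp [-0.007  0.003  0.005] rot [ 0.004 -0.003  0.583]
(0.92, 1.02, -1.0, -2.0)
nose bbox [254.6, 220.0, 116.6, 122.2] 0.63
```

View pics/cmp2.png

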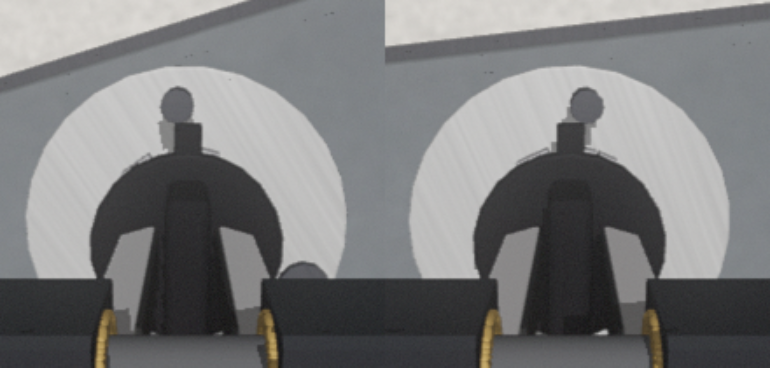

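The knob follows each step and is still up on the ring, with the ring edge visible beside the nose and the size unchanged. I'll keep going.

Call:
{"name": "move_arm", "arguments": {
  "motion": [
    {"delta_rot":[0,0,0],"dp":[0,0,0],"hand":255},
    {"delta_rot":[0,0,0],"dp":[0,0,0],"hand":255},
    {"delta_rot":[0,0,0],"dp":[0,0,0],"hand":255},
    {"delta_rot":[0,0,-0.04],"dp":[0,0,0],"hand":255},
    {"delta_rot":[0,0,-0.076],"dp":[0,0,0],"hand":255},
    {"delta_rot":[0,0,-0.076],"dp":[0,0,0],"hand":255},
    {"delta_rot":[0,0,-0.076],"dp":[0,0,0],"hand":200},
    {"delta_rot":[0,0,-0.076],"dp":[0,0,0],"hand":200}
  ]
}}

```text
t: 13.22
ee_pos: [568.5, 132.8, 149.2]
tool_rot: [0.001, 0.709, 0.705, 0.002]
wrist_force: [-0.0, 0.0, 0.4]
opening: 0.21
gripper_force: 0.0
```

```bash
python3 c.py s8
```

```text
t 13.22 pos [568.5 132.8 149.2] yaw -0.4 F [-0.   0.   0.4] M [-0.02  0.02  0.03] op 0.21 q [-0.48  0.65  0.32  1.8  -0.29  0.73 -0.01]
dp [-0.007  0.002  0.006] rot [ 0.004 -0.003  0.659]
(0.919, 1.02, -2.0, -3.0)
nose bbox [253.5, 219.2, 106.0, 122.1] 0.56
```

Call:
{"name": "move_arm", "arguments": {
  "motion": [
    {"delta_rot":[0,0,0],"dp":[0,-0.002,0],"hand":255},
    {"delta_rot":[0,0,0],"dp":[0,-0.002,0],"hand":255},
    {"delta_rot":[0,0,0],"dp":[0,-0.002,0],"hand":255},
    {"delta_rot":[0,0,-0.04],"dp":[0,-0.002,0],"hand":255},
    {"delta_rot":[0,0,-0.076],"dp":[0,-0.002,0],"hand":255},
    {"delta_rot":[0,0,-0.076],"dp":[0,-0.002,0],"hand":255},
    {"delta_rot":[0,0,-0.076],"dp":[0,-0.002,0],"hand":200},
    {"delta_rot":[0,0,-0.076],"dp":[0,-0.002,0],"hand":200}
  ]
}}

```text
t: 13.98
ee_pos: [567.4, 133.0, 148.6]
tool_rot: [0.001, 0.688, 0.726, 0.001]
wrist_force: [-0.0, 0.5, 0.1]
opening: 0.208
gripper_force: 0.0
```

```bash
python3 c.py s9
```

```text
t 13.98 pos [567.4 133.  148.6] yaw 3.1 F [-0.   0.5  0.1] M [-0.04  0.04  0.05] op 0.208 q [-0.47  0.65  0.3   1.8  -0.28  0.73  0.03]
dp [-0.008  0.005  0.004] rot [ 0.003 -0.002  0.735]
(0.915, 1.02, 0.0, -3.0)
```

Call:
{"name": "move_arm", "arguments": {
  "motion": [
    {"delta_rot":[0,0,0],"dp":[0,0,0],"hand":255},
    {"delta_rot":[0,0,0],"dp":[0,0,0],"hand":255},
    {"delta_rot":[0,0,0],"dp":[0,0,0],"hand":255},
    {"delta_rot":[0,0,-0.035],"dp":[0,0,0],"hand":255},
    {"delta_rot":[0,0,-0.065],"dp":[0,0,0],"hand":255},
    {"delta_rot":[0,0,-0.065],"dp":[0,0,0],"hand":255},
    {"delta_rot":[0,0,-0.065],"dp":[0,0,0],"hand":200},
    {"delta_rot":[0,0,-0.065],"dp":[0,0,0],"hand":200}
  ]
}}

```text
t: 14.75
ee_pos: [567.2, 132.9, 149.0]
tool_rot: [0.001, 0.669, 0.743, 0.001]
wrist_force: [-0.3, 0.8, 1.3]
opening: 0.213
gripper_force: 0.0
```

```bash
python3 c.py s10;python3 -c "
import cv2,numpy as np
a=cv2.imread('pics/s9.png');b=cv2.imread('pics/s10.png')
cv2.imwrite('pics/cmp3.png',cv2.resize(np.hstack([a[90:300,150:370],b[90:300,150:370]]),None,fx=1.75,fy=1.75))"
```

```text
t 14.75 pos [567.2 132.9 149. ] yaw 6.0 F [-0.3  0.8  1.3] M [-0.07  0.07  0.06] op 0.213 q [-0.46  0.65  0.29  1.8  -0.26  0.73  0.07]
dp [-0.008  0.005  0.005] rot [ 0.003 -0.002  0.801]
(0.91, 1.02, 1.0, -3.0)
nose bbox [255.1, 219.9, 107.2, 122.5] 0.9
```

View pics/cmp3.png

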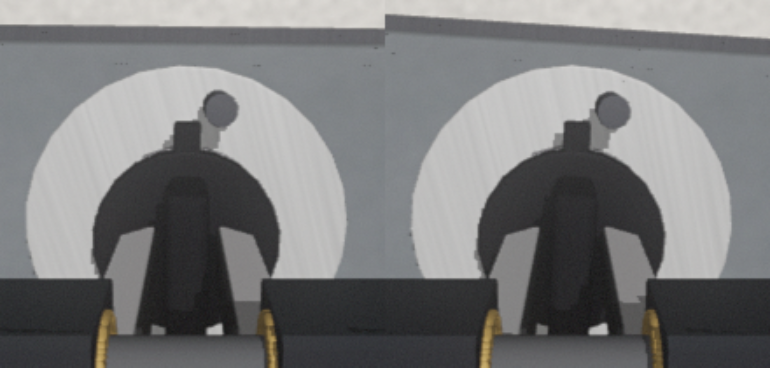

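Run:
```python
import cv2,numpy as np
for i in range(1,11):
    g=cv2.cvtColor(cv2.imread(f'pics/s{i}.png'),cv2.COLOR_BGR2GRAY)
    w=[];c=[]
    for r in range(195,240,3):
        d=np.where(g[r,195:320]<60)[0]+195
        w.append(d.max()-d.min());c.append((d.max()+d.min())/2)
    n=[np.where(g[r,235:280]<60)[0].mean()+235 for r in (164,167,170)]
    b=np.where(g[150:200,int(n[0])]<60)[0].min()+150
    bt=g[180:215,int(np.median(c))]
    print(i,"width",np.sort(w)[-6:],"ctr",np.median(c),"nose",np.round(n,1),"nosetop",b)
```

```text
<stdin>:8: RuntimeWarning: Mean of empty slice.
  ret = ret.dtype.type(ret / rcount)
Traceback (most recent call last):
ValueError: cannot convert float NaN to integer
```

Run:
```python
import cv2,numpy as np
for i in range(1,11):
    g=cv2.cvtColor(cv2.imread(f'pics/s{i}.png'),cv2.COLOR_BGR2GRAY)
    e=[]
    for r in range(214,242,2):
        d=np.where(g[r,190:325]<75)[0]+190;e.append((d.min(),d.max()))
    e=np.array(e);w=e[:,1]-e[:,0];k=w.argmax()
    n=np.where((g[160:172,235:280]<75).sum(0)>9)[0]+235
    print(i,"w",w[k],"edges",np.median(e,0),"medw",np.median(w),"nose",n.min(),n.max(),"nose top",[int(np.where(g[140:200,c]<75)[0].min()+140) for c in (n.min()+3,n.max()-3)])
```

```text
1 w 122 edges [199. 306.] medw 108.0 nose 245 259 nose top [160, 160]
2 w 119 edges [205.  312.5] medw 107.5 nose 253 266 nose top [161, 161]
3 w 117 edges [200. 308.] medw 108.0 nose 248 261 nose top [160, 161]
4 w 120 edges [202. 310.] medw 108.0 nose 250 264 nose top [160, 161]
5 w 108 edges [202. 309.] medw 107.0 nose 250 263 nose top [160, 160]
6 w 108 edges [202. 309.] medw 107.0 nose 249 263 nose top [160, 160]
7 w 108 edges [201.5 308. ] medw 106.5 nose 249 262 nose top [160, 143]
8 w 105 edges [203. 306.] medw 103.0 nose 248 261 nose top [160, 159]
9 w 105 edges [204. 308.] medw 104.0 nose 250 263 nose top [160, 160]
10 w 105 edges [204. 308.] medw 104.0 nose 253 266 nose top [160, 159]
```

Measured skirt width fell from 107 to 103.5 px between s7 and s8, a 3.7% drop that matches falling 7 mm. So the knob dropped into the notch at about 1.19 rad, and the last two steps only nudged it within its play. It is loose now, so I'll retract straight up and check.

Call:
{"name": "move_arm", "arguments": {
  "motion": [
    {"delta_rot":[0,0,0.04],"dp":[0,0,-0.01],"hand":170},
    {"delta_rot":[0,0,0.04],"dp":[0,0,-0.04],"hand":170},
    {"delta_rot":[0,0,0.04],"dp":[0,0,-0.1],"hand":170},
    {"delta_rot":[0,0,0.04],"dp":[0,0,-0.17],"hand":170},
    {"delta_rot":[0,0,0.04],"dp":[0,0,-0.25],"hand":170},
    {"delta_rot":[0,0,0.04],"dp":[0,0,-0.32],"hand":170},
    {"delta_rot":[0,0,0.04],"dp":[0,0,-0.38],"hand":170},
    {"delta_rot":[0,0,0.04],"dp":[0,0,-0.4],"hand":170}
  ]
}}

```text
t: 15.52
ee_pos: [568.5, 132.9, 272.4]
tool_rot: [0.002, 0.681, 0.733, 0.004]
wrist_force: [-0.1, -0.2, -0.1]
opening: 0.335
gripper_force: 0.0
```

Call:
{"name": "move_arm", "arguments": {
  "motion": [
    {"delta_rot":[0,0,0],"dp":[-0.04,-0.02,0],"hand":255},
    {"delta_rot":[0,0,0],"dp":[-0.09,-0.05,0],"hand":255},
    {"delta_rot":[0,0,0],"dp":[-0.15,-0.09,0],"hand":255},
    {"delta_rot":[0,0,0],"dp":[-0.21,-0.14,0],"hand":255},
    {"delta_rot":[0,0,0],"dp":[-0.27,-0.18,0],"hand":255},
    {"delta_rot":[0,0,0],"dp":[-0.32,-0.21,0],"hand":255},
    {"delta_rot":[0,0,0],"dp":[-0.35,-0.23,0],"hand":255},
    {"delta_rot":[0,0,0],"dp":[-0.36,-0.24,0],"hand":255}
  ]
}}

```text
t: 16.18
ee_pos: [501.4, 17.5, 267.9]
tool_rot: [0.0, 0.682, 0.731, 0.0]
wrist_force: [-0.1, -0.1, -0.0]
opening: 0.005
gripper_force: 0.0
```

```bash
python3 m.py
python3 - <<'E'
from h import *
go([515,-15,250],0)
s=ctrl.sense();p=wristcam(s);save(p,"w4.png",k=1.5)
print("ball px",[(round(q["conf"],2),np.round(q["bbox"],1).tolist(),atz(p,*q["bbox"][:2],160).round(1)) for q in models.trace("lever_tip",p)[:2]])
E
```

```text
pos [501.4  17.5 267.9]
plate [568.8 130.7] r 65.6
skirt [568.9 130.9] r 35.9
nose dir 93.6 rmax 45.8 94
post 0.63 [580.  182.4 103. ] ang 77.7
disc 0.68 [607.5  73.7  93. ] ang -55.8
lever_tip 0.57 [557.9 128.5 160. ] ang -168.3
t 16.48 pos [503.5  20.9 268.3] yaw 4.3 F [ 0.1 -0.  -0.7] M [-0.09  0.03  0.01] op 0.006 q [-0.37  0.39  0.38  1.88 -0.18  0.9   0.17]
dp [-0.122  0.029  0.061] rot [ 0.004 -0.002  0.095]
ball px []
```

View pics/w4.png

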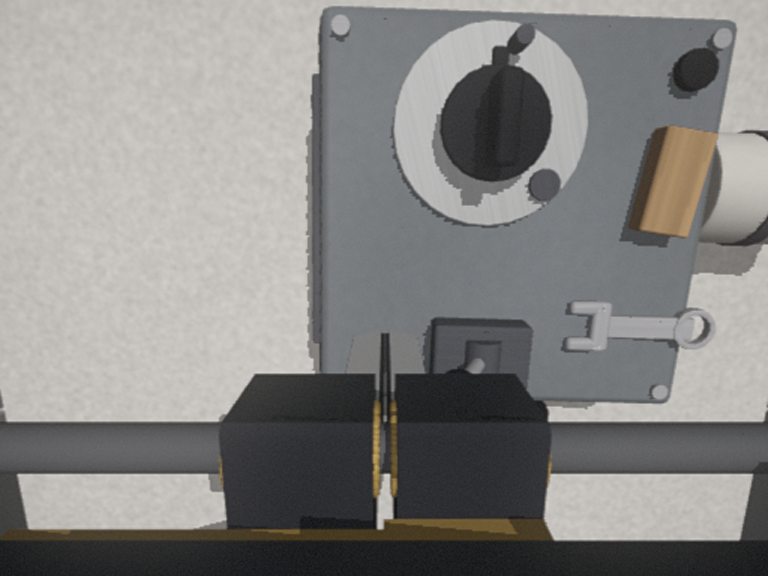

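The knob points at about 93.6°, close to the post. Skirt radius 35.9 and its concentricity with the plate, both taken at the home height, agree with it being fully home. The lever block is at (480,345) in this view, with the ball hidden by the gripper, so I'll triangulate the ball from the fixed cameras.

Run:
```python
from h import *
t=viewer.camera("top");s=viewer.camera("scene")
print("top@160",atz(t,262.7,186,160).round(1))
c1,d1=ray(t,262.7,186);c2,d2=ray(s,245.5,186)
for v in(185,187,191.6):
    c2,d2=ray(s,245.3,v);A=np.c_[d1,-d2];k=np.linalg.lstsq(A,c2-c1,rcond=None)[0];print(v,(c1+k[0]*d1).round(1),(c2+k[1]*d2).round(1))
for n,p in(("top",t),("scene",s)):
    print(n,[(round(q["conf"],2),np.round(q["bbox"],1).tolist(),atz(p,*q["bbox"][:2],160).round(1)) for q in models.trace("lever_tip",p)[:3]])
print("plate top px",proj(t,[569,131,91]),"lever ball px",proj(t,[565,-17,160]))
```

```text
top@160 [550.6 -36.9 160. ]
185 [550.6 -36.9 160. ] [548.3 -35.4 159.8]
187 [551.3 -36.9 153.3] [548.4 -35.  153. ]
191.6 [552.9 -36.9 137.6] [548.8 -34.1 137.1]
top [(0.49, [260.8, 186.1, 8.2, 2.3], array([550.4, -31.4, 160. ]))]
scene []
plate top px (np.float64(207.21084592203817), np.float64(183.36737805585568)) lever ball px (np.float64(255.69939697140933), np.float64(181.14080162137833))
```

```bash
python3 -c "
from h import *
go([500,-36,172],2)"
```

```text
t 16.78 pos [503.1  20.2 268.5] yaw 4.2 F [ 0.3 -0.5  0.5] M [-0.1   0.06  0.03] op 0.004 q [-0.37  0.39  0.38  1.88 -0.18  0.9   0.17]
dp [-0.186 -0.025  0.321] rot [ 0.004 -0.001  0.049]
```

Call:
{"name": "move_arm", "arguments": {
  "motion": [
    {"delta_rot":[0,0,0.05],"dp":[-0.06,-0.025,0.0],"hand":255},
    {"delta_rot":[0,0,0.05],"dp":[-0.13,-0.025,0.03],"hand":255},
    {"delta_rot":[0,0,0.05],"dp":[-0.186,-0.025,0.08],"hand":255},
    {"delta_rot":[0,0,0.05],"dp":[-0.186,-0.025,0.15],"hand":255},
    {"delta_rot":[0,0,0.05],"dp":[-0.186,-0.025,0.22],"hand":255},
    {"delta_rot":[0,0,0.05],"dp":[-0.186,-0.025,0.28],"hand":255},
    {"delta_rot":[0,0,0.05],"dp":[-0.186,-0.025,0.32],"hand":255},
    {"delta_rot":[0,0,0.05],"dp":[-0.186,-0.025,0.32],"hand":255}
  ]
}}

```text
t: 17.45
ee_pos: [497.8, -37.3, 170.4]
tool_rot: [-0.001, 0.696, 0.718, -0.0]
wrist_force: [-0.6, 0.7, 0.1]
opening: 0.004
gripper_force: 0.0
```

Run:
```python
from h import *
go([575,-36,172],2)
p=viewer.camera("scene");save(p,"sc1.png",(170,130,330,290),3)
```

```text
t 17.45 pos [497.8 -37.3 170.4] yaw 1.8 F [-0.6  0.7  0.1] M [-0.1   0.02 -0.02] op 0.004 q [-0.21  0.52  0.34  2.   -0.27  0.66  0.33]
dp [-0.004  0.257 -0.006] rot [-0.002 -0.001 -0.004]
```

View pics/sc1.png

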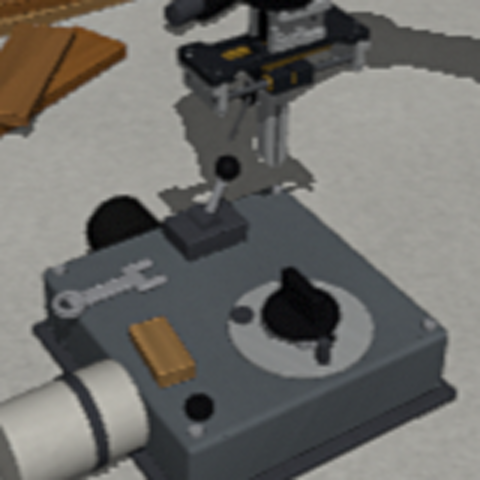

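The closed fingers stand on the robot side of the lever ball with nothing in between. I'll push towards +x.

Call:
{"name": "move_arm", "arguments": {
  "motion": [
    {"delta_rot":[0,0,0],"dp":[0,0.035,0],"hand":255},
    {"delta_rot":[0,0,0],"dp":[0,0.07,0],"hand":255},
    {"delta_rot":[0,0,0],"dp":[0,0.1,0],"hand":255},
    {"delta_rot":[0,0,0],"dp":[0,0.13,0],"hand":255},
    {"delta_rot":[0,0,0],"dp":[0,0.16,0],"hand":255},
    {"delta_rot":[0,0,0],"dp":[0,0.19,0],"hand":255},
    {"delta_rot":[0,0,0],"dp":[0,0.215,0],"hand":255},
    {"delta_rot":[0,0,0],"dp":[0,0.235,0],"hand":255}
  ]
}}

```text
t: 18.17
ee_pos: [571.4, -33.8, 172.7]
tool_rot: [0.001, 0.695, 0.719, 0.002]
wrist_force: [-0.4, -0.7, -1.6]
opening: 0.004
gripper_force: 0.6
```

Call:
{"name": "move_arm", "arguments": {
  "motion": [
    {"delta_rot":[0,0,0],"dp":[0,0.005,0],"hand":255},
    {"delta_rot":[0,0,0],"dp":[0,0.01,0],"hand":255},
    {"delta_rot":[0,0,0],"dp":[0,0.015,0],"hand":255},
    {"delta_rot":[0,0,0],"dp":[0,0.02,0],"hand":255},
    {"delta_rot":[0,0,0],"dp":[0,0.024,0],"hand":255},
    {"delta_rot":[0,0,0],"dp":[0,0.028,0],"hand":255},
    {"delta_rot":[0,0,0],"dp":[0,0.03,0],"hand":255},
    {"delta_rot":[0,0,0],"dp":[0,0.03,0],"hand":255}
  ]
}}

```text
t: 18.83
ee_pos: [579.4, -33.5, 172.7]
tool_rot: [0.001, 0.695, 0.719, 0.001]
wrist_force: [-1.0, 0.3, -0.7]
opening: 0.005
gripper_force: 0.5
```

Force is about 1 N, so the ball is still moving. I'll continue gently to the stop.

Call:
{"name": "move_arm", "arguments": {
  "motion": [
    {"delta_rot":[0,0,0],"dp":[0,0.002,0],"hand":255},
    {"delta_rot":[0,0,0],"dp":[0,0.004,0],"hand":255},
    {"delta_rot":[0,0,0],"dp":[0,0.006,0],"hand":255},
    {"delta_rot":[0,0,0],"dp":[0,0.008,0],"hand":255},
    {"delta_rot":[0,0,0],"dp":[0,0.01,0],"hand":255},
    {"delta_rot":[0,0,0],"dp":[0,0.012,0],"hand":255},
    {"delta_rot":[0,0,0],"dp":[0,0.013,0],"hand":255},
    {"delta_rot":[0,0,0],"dp":[0,0.013,0],"hand":255}
  ]
}}

```text
t: 19.5
ee_pos: [581.3, -33.5, 172.6]
tool_rot: [-0.001, 0.695, 0.719, 0.0]
wrist_force: [-7.1, 1.1, 3.3]
opening: 0.005
gripper_force: 3.2
```

Run:
```python
from h import *
go([590,-36,172],2)
```

```text
t 19.5 pos [581.3 -33.5 172.6] yaw 1.9 F [-7.1  1.1  3.3] M [-0.05  1.6   0.06] op 0.005 q [-0.2   0.62  0.34  1.78 -0.28  0.79  0.3 ]
dp [-0.009  0.029  0.002] rot [-0.001 -0.002 -0.002]
```

The tool stopped at x=581, against a predicted 582, with force rising to 7 N, so the lever is at its stop. I'll add one small push, then back off and rise clear.

Call:
{"name": "move_arm", "arguments": {
  "motion": [
    {"delta_rot":[0,0,0],"dp":[0,0.003,0],"hand":255},
    {"delta_rot":[0,0,0],"dp":[0,0.005,0],"hand":255},
    {"delta_rot":[0,0,0],"dp":[0,0.005,0],"hand":255},
    {"delta_rot":[0,0,0],"dp":[0,-0.02,0],"hand":255},
    {"delta_rot":[0,0,0],"dp":[0,-0.08,0],"hand":255},
    {"delta_rot":[0,0,0],"dp":[0,-0.16,0],"hand":255},
    {"delta_rot":[0,0,0],"dp":[0,-0.22,-0.05],"hand":255},
    {"delta_rot":[0,0,0],"dp":[0,-0.26,-0.13],"hand":255}
  ]
}}

```text
t: 20.17
ee_pos: [502.8, -36.1, 210.4]
tool_rot: [-0.0, 0.695, 0.719, 0.0]
wrist_force: [0.0, 0.1, 0.8]
opening: 0.003
gripper_force: 0.0
```

Call:
{"name": "move_arm", "arguments": {
  "motion": [
    {"delta_rot":[0,0,0],"dp":[0,-0.06,-0.06],"hand":255},
    {"delta_rot":[0,0,0],"dp":[0,-0.12,-0.12],"hand":255},
    {"delta_rot":[0,0,0],"dp":[0,-0.18,-0.2],"hand":255},
    {"delta_rot":[0,0,0],"dp":[0,-0.2,-0.3],"hand":255},
    {"delta_rot":[0,0,0],"dp":[0,-0.2,-0.4],"hand":255},
    {"delta_rot":[0,0,0],"dp":[0,-0.2,-0.4],"hand":255},
    {"delta_rot":[0,0,0],"dp":[0,-0.2,-0.4],"hand":255},
    {"delta_rot":[0,0,0],"dp":[0,-0.2,-0.4],"hand":255}
  ]
}}

```text
t: 20.83
ee_pos: [445.2, -38.0, 331.2]
tool_rot: [0.001, 0.695, 0.719, 0.002]
wrist_force: [-0.3, -0.1, 0.3]
opening: 0.0
gripper_force: 0.0
```

Run:
```python
from h import *
go([590,-36,172],2)
p=viewer.camera("scene");save(p,"sc2.png",(170,130,330,290),3)
print([(round(q["conf"],2),np.round(q["bbox"],1).tolist(),atz(p,*q["bbox"][:2],160).round(1)) for q in models.trace("lever_tip",p)[:3]], "expect",proj(p,[607,-35,160]))
```

```text
t 20.83 pos [445.2 -38.  331.2] yaw 1.9 F [-0.3 -0.1  0.3] M [-0.1   0.08 -0.01] op 0.0 q [-0.33  0.23  0.44  1.92 -0.12  1.01  0.2 ]
dp [-0.01   0.48   0.533] rot [ 0.006 -0.002 -0.001]
[] expect (np.float64(227.5625934941963), np.float64(190.68482723912373))
```

View pics/sc2.png

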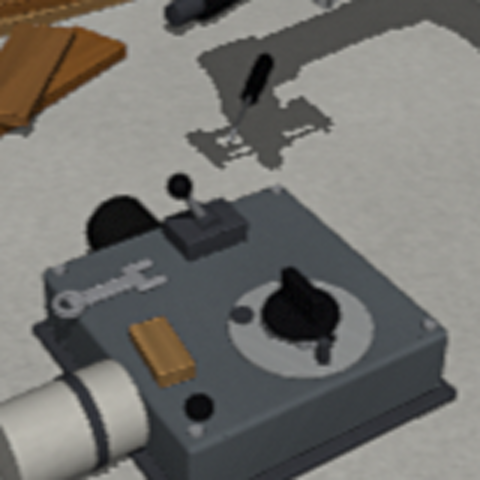

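Run:
```python
from h import *
p=viewer.camera("scene")
def cen(f,u,v):
    g=cv2.cvtColor(cv2.imread("pics/"+f),cv2.COLOR_BGR2GRAY)[v-20:v+20,u-20:u+20]
    n,l,s,c=cv2.connectedComponentsWithStats((g<50).astype(np.uint8));i=1+s[1:,4].argmax()
    b=s[i];return (b[0]+b[2]/2+u-20)/3+169.67,(b[1]+min(b[2],b[3])/2+v-20)/3+129.67
A=cen("sc1.png",228,168);B=cen("sc2.png",180,186);print(A,B)
for a in(0,.8,.9,1.0):
    X=[579+60*np.sin(a-.5),-36,107+60*np.cos(a-.5)];print(a,np.round(proj(p,X),1))
```

```text
(np.float64(245.67), np.float64(185.67)) (np.float64(229.50333333333333), np.float64(191.83666666666664))
0 [244.6 185.1]
0.8 [230.5 188.3]
0.9 [228.8 189.4]
1.0 [227.2 190.7]
```

```bash
python3 -c "
from h import *
print(job.hand_in())"
```

```text
the job is handed in; nothing more can be done
None
```

The knob is home in the post-side notch and the lever is pushed to its far stop, with the arm clear and the job handed in; I spotted the drop late and nudged the seated knob twice, by my estimate under 20 N at the pin (not measured).

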